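# Uncover the measuring port of the white bench spectrophotometer

### The job

On the white spectrophotometer, swing the flat black port cover sideways on its pivot screw, anticlockwise seen from above, about a quarter turn so that it is well clear of the measuring port, and let go of it. Leave the cover of the blue gloss meter shut.

Things in the scene. Friction and masses are not known exactly. Their poses are not given: they have to be found in the camera images.
- spectro_cover (a joint): Angle (rad) of the flat black cover on the white instrument: 0 = shut over the port, starts 0 to 0.2, grows anticlockwise seen from above, hard stop at 1.75. Friction pivot, no spring: about 2 N sideways at the post moves it and it stays where left. Cover: 5 mm thick, upper face 116.5 mm above the table; arm 22 mm wide, then a disc of radius 27 mm centred 50 mm from the pivot.
- spectro_post (a point): Centre of the top of the yellow upright finger post (cylinder, diameter 14 mm, 30 mm tall: the cover plate lies 30 mm below this point). It stands on the cover's disc and swings with it on a circle of radius 68 mm about the pivot. z is up; y points from pivot to post.
- spectro_pivot (a point): Top centre of the steel pivot screw (diameter 14 mm, head 4 mm above the plate), the vertical axis of the white instrument's cover. That instrument is a fixed white box 200 x 170 x 110 mm high, nothing on its flat top rising above the cover; its round dark port, diameter 30 mm, lies 50 mm from the pivot, under the shut cover's disc.
- glossmeter_cover (a joint): Angle (rad) of the cover on the gloss meter, a fixed blue box standing beside the white one: 0 = shut, starts 0 to 0.1, grows anticlockwise. Same box size, same black cover and yellow post; only the box is blue. Which of the two stands on the left varies. Leave this one shut.

How it is judged:
By the outcome, as a careful person would: the job done as asked, in the order asked, and still so for the second after the job is handed in, with the robot touching nothing.
It also fails if it takes over 32 s, if anything falls off the work surface, if the arm or the gripper's body presses on something with over 40 N, if the wrist force passes 120 N, or if a joint passes its speed limit or range.

### The arm

A 6-joint arm with a two-finger parallel gripper is mounted at the origin on the work surface. World frame = base frame: x ahead of the robot, y to its left, z up, the work surface at z = 0. Lengths are in m, angles in rad, forces in N, time in s.
With the tool pointing down it reaches from about 0.225 to 0.875 m from the base axis. Payload 3.4 kg.
Tool frame: the origin (TCP) lies between the finger pads; the fingertips stand 11 mm ahead of it and the grasp point (between the pads) lies 8 mm behind it (tips_ahead is the distance from the TCP to the fingertips, in m); z points along the fingers, x is the direction in which the jaws open and shut, and the axes are right-handed (so a half turn about z gives the same grasp; the last joint's range is limited). The gripper opens to 85 mm and grips with 20 to 120 N. Pads are 22 mm wide; open, the fingers measure 114 mm over their backs; the gripper's body (76 mm by 85 mm) begins 54 mm behind the grasp point. The pads swing forward as they close: fully open they stand 13 mm farther back than shut.
Start: joints at [-1.354, 0.276, 1.505, -0, 1.361, -0.121], TCP at [0.191, -0.543, 0.242] pointing down, gripper open.
Joint ranges: [-2.89, 2.89], [-0.75, 2.08], [0.22, 2.7], [-1.18, 4.32], [0.11, 2.71], [-2.7, 2.7]. Speed limits (rad/s): [2.57, 2.57, 3.14, 3.14, 3.14, 3.14].

### API

Orientations are given as a unit quaternion [w, x, y, z].
In Python, from rig import get_state, get_image, sign_off, masks_of, tips_ahead gives the robot as it stands.
- The arm moves only by the tool play_rows, never from a script. Its argument "series" is a list of rows, each an object of numbers: "fingers": the closure, from -1 (fully open) to 1 (shut); "dx", "dy", "dz": the shift along the world's x, y, z in mm; "turn": the turn about the world's z in rad. A call has 1 to 20 rows; each row shifts and turns the pose as measured when the row begins; what a row does not reach is not made up. A row lasts 1/12 s, in which the tool goes at most 41.7 mm and 7.16 degrees, less where a joint would pass 70% of its speed; a pose out of reach is approached as far as the arm can. A call with a gripper value outside its range is refused whole. The fingers move at their own pace and stop on an object; "squeeze" is the grip in N (left out, the last holds). Time passes only in rows, so rows that do not move let the fingers close. It gives the time, the measured TCP pose, the force and the opening at its end, in the units of the state.
- get_state(): the state, without advancing time (a new reading comes with each control period).
- get_image(name): name is "scene" or "top"; returns a dict with "pixels" (400x640x3 uint8, red, green, blue), "vfov" (degrees; the focal length in pixels is half the picture's height over the tangent of half this angle, whatever the lens; pixels are square), "cx", "cy" (the principal point, pixels), "rvec" (rotation vector, rad) and "tvec" (3), from world to camera coordinates, as OpenCV has them. Camera axes: x right, y down, z forward; pixel columns grow to the right and rows downward; lengths in m; the calibration is good to about 2 mm. A picture is of the moment at which its call begins. There is no depth.
- sign_off(): hands the job in, once; it reports no verdict.
Trained networks look in a picture, given as the dict that the camera call returned (one of the last four; its "shot" number tells which), for a name from the list of things; names that differ only in an ending like _2 or _b are one class to them, and where a whole thing is asked for, a point or a joint stands for the part that bears it (a point fixed in the world has none). Each returns a list of dicts, best first, with "p" (0 to 1); they miss things now and then, are a little off and sometimes report something else, mostly with a low value. They report only what shows in the picture. A call takes as long as a camera call.
- masks_of(picture, label): "region" (400x640 bool, what is visible of it) and "xy" ([column, row] in pixels, amid what is visible of it).
The state is a dict: "clock": time; "qpos": joint angles; "qd": joint speeds; "effort": joint torques, N m; "position": TCP position; "ee_rot": TCP orientation; "contact_force": force on the tool from outside, world axes, zero at the start; "moment": the same for the moment, N m; "width": finger opening in m.
Only numpy, scipy, OpenCV 4.12 (cv2) and the standard library are available. Lean on these libraries where they do the work, as an engineer would, in place of code of your own. Each camera call takes 0.05 s, during which the arm holds its last target. There are 200 camera calls.

## Working session

There is one attempt and no reset: what is moved stays moved. The work goes in short steps, Python scripts to look and compute and a tool call to move; the robot and the scene stay as the last step left them, time stands still between calls to the robot, and variables do not carry over. Pictures are saved under pics/ and viewed, about 8 in all and at most 12, crops included, and the job is handed in when it is done.

Besides the shell and the picture viewer there is one more tool, called after ">>>" as name(argument=value, ...) on one line, values as JSON. play_rows: Moves the arm, as the interface text tells. Its arguments: {"type":"object","properties":{"series":{"type":"array"},"squeeze":{"type":"number"}},"required":["series"]}

```bash
mkdir -p pics
cat > h.py <<'E'
import numpy as np, cv2
from rig import *
def ray(im,uv):
    f=200/np.tan(np.radians(im['vfov'])/2)
    R=cv2.Rodrigues(np.array(im['rvec'],float))[0];t=np.array(im['tvec'],float)
    d=R.T@np.array([(uv[0]-im['cx'])/f,(uv[1]-im['cy'])/f,1]);return -R.T@t,d
def atz(im,uv,z):
    c,d=ray(im,uv);return c+d*(z-c[2])/d[2]
def save(im,n): cv2.imwrite('pics/'+n,im['pixels'][:,:,::-1])
E
python3 - <<'E'
from h import *
s=get_state();print(s['position'],s['ee_rot'],s['width'],s['clock'])
for n in ['scene','top']:
    im=get_image(n);save(im,n+'1.png');print(n,ray(im,(320,200)))
    for l,z in [('spectro_post',.146),('spectro_pivot',.12),('spectro_cover',.1165),('glossmeter_cover',.1165)]:
        for m in masks_of(im,l)[:3]: print(l,round(m['p'],2),m['xy'],m['region'].sum(),atz(im,m['xy'],z).round(4))
E
```

```text
[ 0.19045663 -0.54199628  0.24143158] [-6.28847230e-04  8.15903582e-01 -5.78187243e-01 -6.79443973e-04] 0.08540036828041823 0.0
scene (array([1.23065196, 0.31965392, 0.71619234]), array([-0.72394607, -0.36381085, -0.58627518]))
spectro_post 0.57 [426.5, 240.7] 568 [0.5627 0.2093 0.146 ]
spectro_pivot 0.81 [422.4, 240.0] 577 [0.5336 0.1963 0.12  ]
spectro_cover 0.81 [426.5, 239.6] 591 [0.5249 0.2027 0.1165]
glossmeter_cover 0.79 [249.6, 211.5] 414 [ 0.5928 -0.1757  0.1165]
top (array([0.42283196, 0.00424078, 0.88265989]), array([ 0.19179887,  0.00216256, -0.98146619]))
spectro_post 0.98 [224.3, 218.4] 663 [0.5204 0.1917 0.146 ]
spectro_pivot 0.66 [225.1, 213.2] 758 [0.5346 0.1977 0.12  ]
spectro_cover 0.72 [225.6, 214.9] 767 [0.5316 0.1972 0.1165]
glossmeter_cover 0.55 [404.2, 197.1] 703 [ 0.5876 -0.1678  0.1165]
```

View pics/scene1.png

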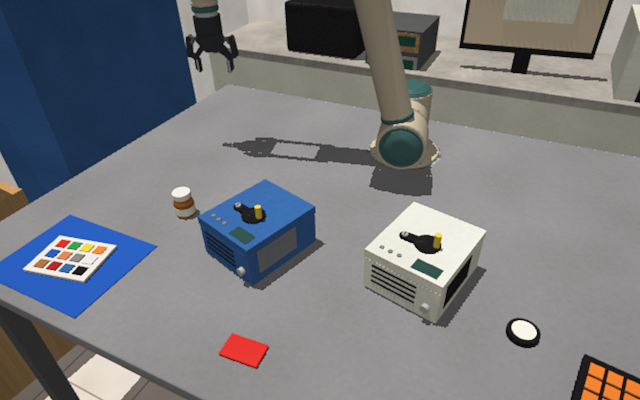

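View pics/top1.png

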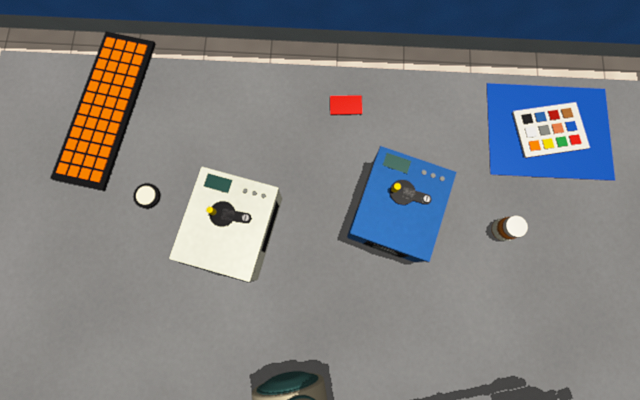

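The white box is around (225,225) in the top view, with its yellow post at about (210,210) and the pivot screw at about (247,217). The blue box is to its right. The cover mask is fine, so next I'll locate the yellow post top and the screw by colour.

Run:
```python
from h import *
im=get_image('top');sc=get_image('scene')
def yel(im,box):
    h=cv2.cvtColor(im['pixels'],cv2.COLOR_RGB2HSV);m=cv2.inRange(h,(20,130,80),(35,255,255))
    k=np.zeros_like(m);x0,y0,x1,y1=box;k[y0:y1,x0:x1]=m[y0:y1,x0:x1];r,c=np.nonzero(k);return c,r
c,r=yel(im,(180,185,260,240));print('top yel',c.min(),c.max(),r.min(),r.max(),len(c),c.mean(),r.mean(),atz(im,(c.mean(),r.mean()),.135))
c,r=yel(sc,(400,220,460,260));print('sc yel',c.min(),c.max(),r.min(),r.max(),atz(sc,(c.mean(),r.min()+2),.1465))
p=cv2.resize(im['pixels'][180:250,180:290],None,fx=7,fy=7,interpolation=0)
cv2.imwrite('pics/c1.png',p[:,:,::-1])
for m in masks_of(im,'spectro_cover')[:1]:
    r,c=np.nonzero(m['region']);print(c.min(),c.max(),r.min(),r.max())
print(get_state()['qpos'])
```

```text
top yel 207 216 207 214 59 211.25423728813558 210.38983050847457 [0.53663619 0.2221117  0.135     ]
sc yel 433 441 233 248 [0.5387944  0.22287139 0.1465    ]
206 250 201 227
[-1.35398667e+00  2.75859400e-01  1.50489995e+00  2.62877582e-05
  1.36073050e+00 -1.20996930e-01]
```

View pics/c1.png

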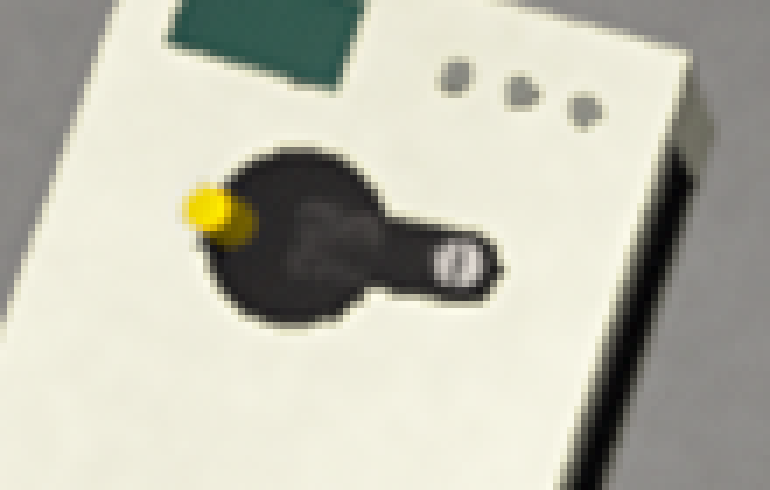

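Run:
```python
from h import *
import rig
im=get_image('top')
post=atz(im,(208.9,209.3),.1465);piv=atz(im,(244.9,217),.1205)
d=(post-piv)[:2];ph=np.arctan2(d[1],d[0]);print(post,piv,np.hypot(*d),ph)
s=get_state();q=s['ee_rot']
from scipy.spatial.transform import Rotation as Ro
R=Ro.from_quat([q[1],q[2],q[3],q[0]]).as_matrix();print('xang',np.arctan2(R[1,0],R[0,0]),s['position'],rig.tips_ahead() if callable(rig.tips_ahead) else rig.tips_ahead)
# box left edge direction (shut direction probably square to box edges)
h=cv2.cvtColor(im['pixels'],cv2.COLOR_RGB2HSV);m=cv2.inRange(h,(0,0,180),(180,60,255));k=np.zeros_like(m);k[160:290,165:285]=m[160:290,165:285]
rc=cv2.minAreaRect(max(cv2.findContours(k,0,2)[0],key=cv2.contourArea));b=[atz(im,p,.11) for p in cv2.boxPoints(rc)]
for i in range(4):
    e=b[(i+1)%4]-b[i];print(np.hypot(e[0],e[1]),np.arctan2(e[1],e[0]))
```

```text
[0.5368161  0.22362098 0.1465    ] [0.528776   0.15665682 0.1205    ] 0.06744510604139083 1.4513025762379053
xang -1.2329832436094306 [ 0.19057247 -0.54255     0.24236762] 0.011
0.20665918120490742 -0.1753303532302092
0.18028551160193326 -1.8214814015707912
0.2037670233539537 2.922409855555187
0.17116248611090865 1.3341731825844438
```

>>> play_rows(series=[{"fingers": -0.4,"dx": 16.5,"dy": 36.5,"dz": 0,"turn": 0.056},{"fingers": -0.4,"dx": 16.5,"dy": 36.5,"dz": 0,"turn": 0.056},{"fingers": -0.4,"dx": 16.5,"dy": 36.5,"dz": 0,"turn": 0.056},{"fingers": -0.4,"dx": 16.5,"dy": 36.5,"dz": 0,"turn": 0.056},{"fingers": -0.4,"dx": 16.5,"dy": 36.5,"dz": 0,"turn": 0.056},{"fingers": -0.4,"dx": 16.5,"dy": 36.5,"dz": 0,"turn": 0.056},{"fingers": -0.4,"dx": 16.5,"dy": 36.5,"dz": 0,"turn": 0.056},{"fingers": -0.4,"dx": 16.5,"dy": 36.5,"dz": 0,"turn": 0.056},{"fingers": -0.4,"dx": 16.5,"dy": 36.5,"dz": 0,"turn": 0.056},{"fingers": -0.4,"dx": 16.5,"dy": 36.5,"dz": 0,"turn": 0.056},{"fingers": -0.4,"dx": 16.5,"dy": 36.5,"dz": 0,"turn": 0.056},{"fingers": -0.4,"dx": 16.5,"dy": 36.5,"dz": 0,"turn": 0.056},{"fingers": -0.4,"dx": 16.5,"dy": 36.5,"dz": 0,"turn": 0.056},{"fingers": -0.4,"dx": 16.5,"dy": 36.5,"dz": 0,"turn": 0.056},{"fingers": -0.4,"dx": 16.5,"dy": 36.5,"dz": 0,"turn": 0.056},{"fingers": -0.4,"dx": 16.5,"dy": 36.5,"dz": 0,"turn": 0.056},{"fingers": -0.4,"dx": 16.5,"dy": 36.5,"dz": 0,"turn": 0.056},{"fingers": -0.4,"dx": 16.5,"dy": 36.5,"dz": 0,"turn": 0.056},{"fingers": -0.4,"dx": 16.5,"dy": 36.5,"dz": 0,"turn": 0.056},{"fingers": -0.4,"dx": 16.5,"dy": 36.5,"dz": 0,"turn": 0.056}])

```text
clock: 2.37
position: [0.5227, 0.2102, 0.2456]
ee_rot: [0.001, 0.999, -0.035, 0.011]
contact_force: [-0.3, -0.4, 0.4]
width: 0.0598
```

>>> play_rows(series=[{"fingers": -0.4,"dx": 8,"dy": 7,"dz": -20,"turn": -0.03},{"fingers": -0.4,"dx": 4,"dy": 4,"dz": -20,"turn": 0},{"fingers": -0.4,"dx": 0,"dy": 0,"dz": -15,"turn": 0},{"fingers": -0.4,"dx": 0,"dy": 0,"dz": 0,"turn": 0}])

```text
clock: 2.7
position: [0.5399, 0.233, 0.1894]
ee_rot: [-0.002, 0.999, -0.045, 0.014]
contact_force: [-0.7, -1.0, -0.5]
width: 0.0595
```

Run:
```python
from h import *
sc=get_image('scene');t=get_image('top')
a=cv2.resize(sc['pixels'][170:300,370:500],(600,600));cv2.imwrite('pics/c2.png',a[:,:,::-1])
s=get_state();print(s['position'],s['width'],s['qpos'])
```

```text
[0.54129305 0.23286748 0.19230402] 0.05974963028709697 [ 0.29125149  0.31179057  1.58095191 -0.00534892  1.21534656  0.38330664]
```

View pics/c2.png

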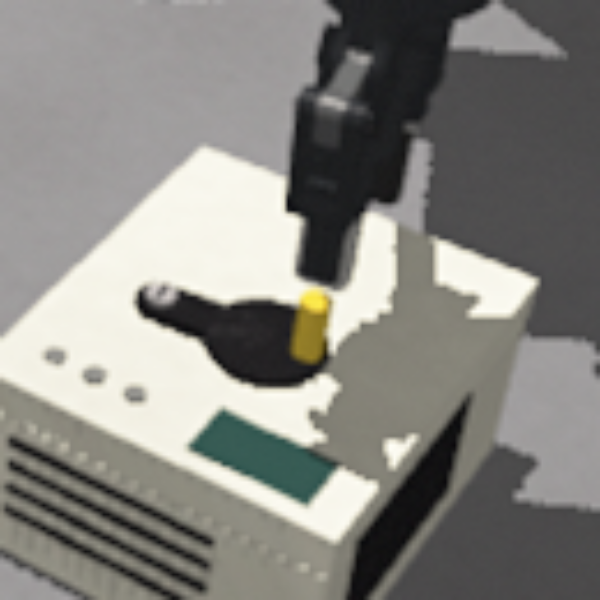

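The open jaws hang just above the yellow post (crop 313,300). They need shifting a few mm towards -y, then lowering.

>>> play_rows(series=[{"fingers": -0.4,"dx": -4,"dy": -9,"dz": 0,"turn": -0.02},{"fingers": -0.4,"dx": 0,"dy": 0,"dz": -18,"turn": 0},{"fingers": -0.4,"dx": 0,"dy": 0,"dz": -18,"turn": 0},{"fingers": -0.4,"dx": 0,"dy": 0,"dz": -12,"turn": 0},{"fingers": -0.4,"dx": 0,"dy": 0,"dz": 0,"turn": 0},{"fingers": -0.4,"dx": 0,"dy": 0,"dz": 0,"turn": 0}])

```text
clock: 3.3
position: [0.5399, 0.2188, 0.1528]
ee_rot: [-0.004, 0.998, -0.06, 0.024]
contact_force: [0.9, 0.4, 0.7]
width: 0.0596
```

>>> play_rows(series=[{"fingers": -0.4,"dx": -3,"dy": 4,"dz": -8,"turn": 0},{"fingers": -0.4,"dx": 0,"dy": 0,"dz": -6,"turn": 0},{"fingers": 0.45,"dx": 0,"dy": 0,"dz": 0,"turn": 0},{"fingers": 0.45,"dx": 0,"dy": 0,"dz": 0,"turn": 0},{"fingers": 0.45,"dx": 0,"dy": 0,"dz": 0,"turn": 0},{"fingers": 0.45,"dx": 0,"dy": 0,"dz": 0,"turn": 0}], squeeze=20)

```text
clock: 3.8
position: [0.5387, 0.2224, 0.1427]
ee_rot: [-0.005, 0.998, -0.061, 0.028]
contact_force: [0.5, 0.2, 0.4]
width: 0.0236
```

Run:
```python
from h import *
sc=get_image('scene')
a=cv2.resize(sc['pixels'][170:300,370:500],(600,600));cv2.imwrite('pics/c3.png',a[:,:,::-1])
s=get_state();print(s['position'],s['width'],s['contact_force'])
```

```text
[0.53872283 0.22244841 0.14279864] 0.023434819237302607 [ 0.13765899  0.63742292 -0.64808153]
```

View pics/c3.png

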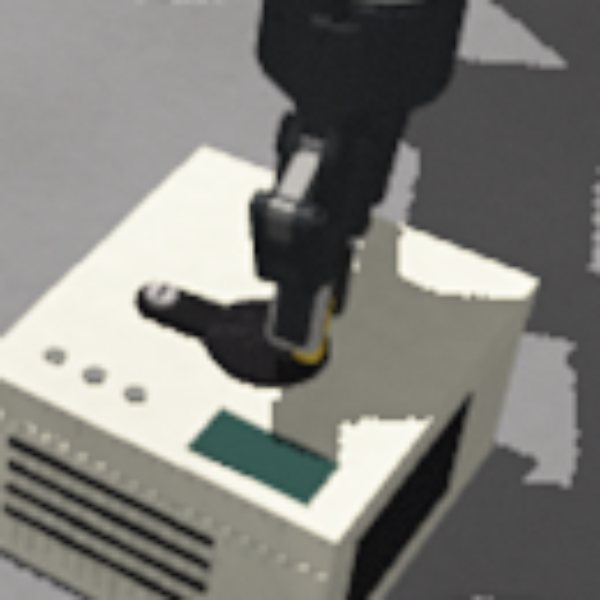

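The post sits between the pads, with about 15 mm overlap in height and the tips clear of the plate. I'll start the swing.

>>> play_rows(series=[{"fingers": 0.45,"dx": -5,"dy": 0.4,"dz": -3,"turn": 0.075},{"fingers": 0.45,"dx": -5,"dy": 0,"dz": 0,"turn": 0.075},{"fingers": 0.45,"dx": -5,"dy": -0.3,"dz": 0,"turn": 0.075},{"fingers": 0.45,"dx": -5,"dy": -0.7,"dz": 0,"turn": 0.075},{"fingers": 0.45,"dx": -4.9,"dy": -1.1,"dz": 0,"turn": 0.075},{"fingers": 0.45,"dx": -4.8,"dy": -1.4,"dz": 0,"turn": 0.075},{"fingers": 0.45,"dx": -4.7,"dy": -1.8,"dz": 0,"turn": 0.075},{"fingers": 0.45,"dx": -4.5,"dy": -2.1,"dz": 0,"turn": 0.075}])

```text
clock: 4.52
position: [0.507, 0.2181, 0.1417]
ee_rot: [-0.016, 0.967, 0.251, 0.034]
contact_force: [1.9, 1.0, -1.3]
width: 0.0232
```

>>> play_rows(series=[{"fingers": 0.45,"dx": -5.5,"dy": -2.0,"dz": -1,"turn": 0.06},{"fingers": 0.45,"dx": -5.4,"dy": -2.4,"dz": -1,"turn": 0.06},{"fingers": 0.45,"dx": -5.3,"dy": -2.8,"dz": -1,"turn": 0.06},{"fingers": 0.45,"dx": -5,"dy": -3.2,"dz": 0,"turn": 0.06},{"fingers": 0.45,"dx": -4.8,"dy": -3.6,"dz": 0,"turn": 0.06},{"fingers": 0.45,"dx": -4.5,"dy": -4,"dz": 0,"turn": 0.06},{"fingers": 0.45,"dx": -4.1,"dy": -4.3,"dz": 0,"turn": 0.06},{"fingers": 0.45,"dx": -3.8,"dy": -4.6,"dz": 0,"turn": 0.06}])

```text
clock: 5.18
position: [0.4765, 0.196, 0.1432]
ee_rot: [-0.027, 0.874, 0.484, 0.041]
contact_force: [1.0, 1.5, -1.6]
width: 0.0234
```

>>> play_rows(series=[{"fingers": 0.45,"dx": -3.8,"dy": -4.6,"dz": -1,"turn": 0.06},{"fingers": 0.45,"dx": -3.3,"dy": -5,"dz": -1,"turn": 0.06},{"fingers": 0.45,"dx": -2.9,"dy": -5.2,"dz": 0,"turn": 0.06},{"fingers": 0.45,"dx": -2.5,"dy": -5.4,"dz": 0,"turn": 0.06},{"fingers": 0.45,"dx": -2.1,"dy": -5.6,"dz": 0,"turn": 0.06},{"fingers": 0.45,"dx": -1.7,"dy": -5.7,"dz": 0,"turn": 0.06},{"fingers": 0.45,"dx": 0,"dy": 0,"dz": 0,"turn": 0}])

```text
clock: 5.77
position: [0.4633, 0.1673, 0.1441]
ee_rot: [-0.036, 0.767, 0.64, 0.042]
contact_force: [-0.1, 0.2, -0.5]
width: 0.0235
```

>>> play_rows(series=[{"fingers": -0.2,"dx": 0,"dy": 0,"dz": 0,"turn": 0},{"fingers": -0.2,"dx": 0,"dy": 0,"dz": 0,"turn": 0},{"fingers": -0.2,"dx": 0,"dy": 0,"dz": 0,"turn": 0},{"fingers": -0.2,"dx": 0,"dy": 0,"dz": 20,"turn": 0},{"fingers": -0.2,"dx": 0,"dy": 0,"dz": 30,"turn": 0},{"fingers": -0.2,"dx": 0,"dy": 0,"dz": 35,"turn": 0},{"fingers": -0.2,"dx": -20,"dy": 0,"dz": 35,"turn": 0},{"fingers": -0.2,"dx": -25,"dy": 20,"dz": 30,"turn": 0},{"fingers": -0.2,"dx": -25,"dy": 25,"dz": 20,"turn": 0},{"fingers": -0.2,"dx": -25,"dy": 25,"dz": 0,"turn": 0},{"fingers": -0.2,"dx": -20,"dy": 25,"dz": 0,"turn": 0},{"fingers": -0.2,"dx": 0,"dy": 0,"dz": 0,"turn": 0},{"fingers": -0.2,"dx": 0,"dy": 0,"dz": 0,"turn": 0}])

```text
clock: 6.85
position: [0.3436, 0.2661, 0.3225]
ee_rot: [-0.036, 0.77, 0.635, 0.044]
contact_force: [0.5, 0.6, -0.0]
width: 0.0513
```

Run:
```python
from h import *
sc=get_image('scene');t=get_image('top');save(sc,'s4.png')
a=cv2.resize(t['pixels'][140:300,150:470],None,fx=2.5,fy=2.5);cv2.imwrite('pics/t4.png',a[:,:,::-1])
h=cv2.cvtColor(sc['pixels'],cv2.COLOR_RGB2HSV);m=cv2.inRange(h,(20,130,80),(35,255,255))
k=np.zeros_like(m);k[215:265,385:470]=m[215:265,385:470];r,c=np.nonzero(k);p=atz(sc,(c.mean(),r.min()+2),.1465)
d=p[:2]-[.5288,.1567];print(p,np.hypot(*d),np.arctan2(d[1],d[0]))
s=get_state();print(s['position'],s['contact_force'],s['clock'])
```

```text
[0.49669513 0.17877237 0.1465    ] 0.03896039422179596 2.539299601582634
[0.34436255 0.26533223 0.32201587] [ 0.55079648  0.74963235 -0.28616611] 6.95
```

View pics/s4.png

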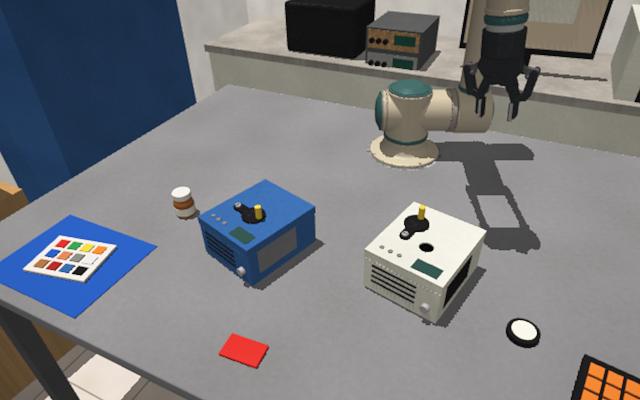

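View pics/t4.png

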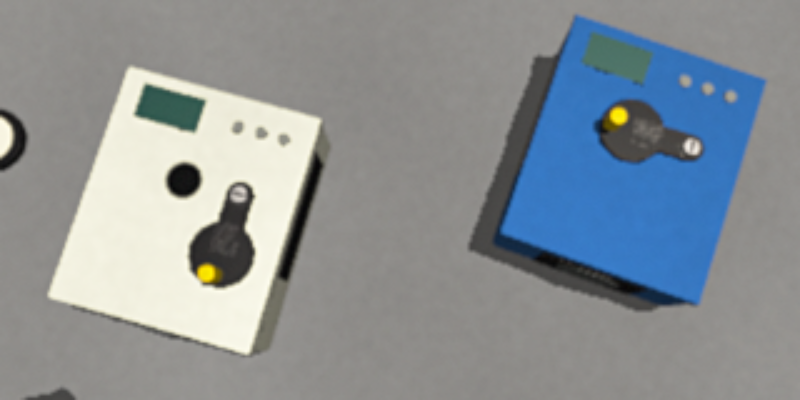

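The top view shows the white port at (183,180) fully open. The white cover points from the screw at (239,193) to its disc at (222,255), about 88° from the port. The blue cover still lies shut, and the arm is clear. My scene-based angle was wrong because its search window cut off the post top, which is above row 215.

```bash
python3 -c "
from rig import *
print(sign_off())"
```

```text
the job is handed in; nothing more can be done
None
```

I swung the white spectrophotometer's cover anticlockwise by about a quarter turn, let go of it, and handed the job in at about 7 s. I did this by closing the jaws loosely around the yellow post and following its arc.

- **White cover:** the last top view shows the port fully uncovered. The cover sits about 88° from the port direction.
- **Blue cover:** it looks shut in the same view, and the arm never went near it below travel height.
- **Arm:** it is well clear of both instruments, with the contact force within about 1 N of zero. The force readings between moves stayed below about 3 N.
- **Check that failed:** a last angle estimate from the scene camera gave 2.54 rad with a radius of 39 mm instead of 68 mm. Its search window cut off the top of the post, so I discarded it and relied on the top view.

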